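# Slide the clipboard out past the end of the desk riser

### The arm

A 7-joint arm with a two-finger parallel gripper is mounted at the origin on the work surface. World frame = base frame: x ahead of the robot, y to its left, z up, the work surface at z = 0. Lengths are in m, angles in degrees, forces in N, time in s.
With the tool pointing down it reaches from about 0.425 to 0.875 m from the base axis. Payload 4.7 kg.
Tool frame: the origin (TCP) lies midway between the tips of the shut fingers; the grasp point (between the pads) lies 19 mm behind it (env.grip_depth is the distance from the TCP to the grasp point, in m); z points along the fingers, y is the line along which they close (so a half turn about z gives the same grasp; the last joint's range is limited). The gripper opens to 87 mm and grips with 3 to 60 N. Pads are 19 mm wide; open, the fingers measure 117 mm over their backs; the gripper's body (75 mm by 190 mm) begins 51 mm behind the grasp point.
Start: joints at [-65.77, 18.392, -4.016, 83.108, 1.295, 78.541, -3.26], TCP at [0.258, 0.596, 0.223] pointing down, gripper open.
Joint ranges: [-163.93, 163.93], [-17.29, 119.83], [-79.2, 71.16], [3.27, 140.29], [-89.18, 269.18], [5.43, 117.66], [-154.24, 154.24]. Speed limits (degrees/s): [147.25, 147.25, 180, 180, 180, 180, 180].

### API

Orientations are given as [roll, pitch, yaw] about the fixed x, y, z axes, in that order (R = Rz(yaw) Ry(pitch) Rx(roll)).
In Python, from cell import get_obs, optics, env, nets gives the robot as it stands.
- The arm moves only by the shell command python3 -m creep 'ROWS' [FORCE]. ROWS is JSON, a list of rows, each an object of numbers: "wx", "wy", "wz": the turn, a rotation vector about the tool's x, y, z in degrees; "tx", "ty", "tz": the shift along the tool's x, y, z in mm; "gripper": the opening, from -1 (shut) to 1 (fully open). A call has 1 to 5 rows; each row is the pose to reach, as a shift and turn from the pose commanded when the call began, along the tool's axes at that moment; what a row does not reach only later rows make up. A row lasts 1/12 s, in which the tool goes at most 41.7 mm and 7.16 degrees, less where a joint would pass 70% of its speed; a pose out of reach is approached as far as the arm can. A call with a gripper value outside its range is refused whole. The fingers move at their own pace and stop on an object; FORCE is the grip in N (left out, the last holds). Time passes only in rows, so rows that repeat a pose let the fingers close. It gives the time, the measured TCP pose, the force, the opening and the grip force at its end, in the units of the state.
- get_obs(): the state, without advancing time (a new reading comes with each control period).
- optics.read_camera(name): name is "side" or "top"; returns (picture, depth): 400x640x3 uint8, red, green, blue; 400x640 float32, m along the optical axis (not along the pixel's ray), 0 where there is no reading.
- optics.camera_info(name): a dict with "fovy" (degrees; the focal length in pixels is half the picture's height over the tangent of half this angle, whatever the lens; pixels are square), "cx", "cy" (the principal point, pixels), "R" (3x3) and "t" (3): a world point X has camera coordinates R X + t. Camera axes: x right, y down, z forward; pixel columns grow to the right and rows downward; lengths in m; the calibration is good to about 2 mm. A picture is of the moment at which its call begins. camera_info takes no time and is no camera call.
- env.sign_off(): hands the job in; it is judged then, once.
Trained networks look in the newest picture that a camera, given by its name, has taken for a name from the list of things; names that differ only in an ending like _2 or _b are one class to them, and where a whole thing is asked for, a point or a joint stands for the part that bears it (a point fixed in the world has none). Each returns a list of dicts, best first, with "confidence" (0 to 1); they miss things now and then, are a little off and sometimes report something else, mostly with a low value. They report only what shows in the picture. A call takes as long as a camera call. They do not tell look-alikes from the thing itself.
- nets.look_for(query, camera): "point" ([x, y, z] in m, in world coordinates, good to about 4 mm: the middle of the surface that is visible of it).
- nets.place_of(query, camera): "point" ([x, y, z] in m, in world coordinates, good to about 4 mm: a listed point, or the origin of a listed thing).
The state is a dict: "time_s": time; "qpos": joint angles; "joint_velocities": joint speeds; "effort": joint torques, N m; "tool_pos": TCP position; "tool_rot": TCP orientation; "force": force on the tool from outside, world axes, zero at the start; "wrist_torque": the same for the moment, N m; "grip_width": finger opening in m; "grasp_force": force on a finger pad.
Only numpy, scipy, OpenCV 4.12 (cv2) and the standard library are available. Lean on these libraries where they do the work, as an engineer would, in place of code of your own. Each camera call takes 0.05 s, during which the arm holds its last target. There are 200 camera calls.

### The job

With a fingertip, first push the clipboard lying on the desk riser back until its long side lies flush against the rail. Then push it along the rail, clip end trailing, until about a third of its length sticks out past the end of the riser, so that its edge can be taken hold of later, and leave it there, still flush against the rail. Never lift or tip it, and leave the ink jar, phone, pen case and pen mug where they are.

Things in the scene. Friction and masses are not known exactly. Their poses are not given: they have to be found in the camera images.
- riser: Fixed grey desk riser: flat top 220 mm (its x) by 460 mm (its y), 60 mm above the desk. Origin: centre of its footprint, at desk height. An aluminium rail 12 mm thick, 20 mm high, stands on the top along its far long side; the rail's inner face is at x = +98 mm. The other sides have no edge. The clipboard is to stick out past the short end at +y (the robot's left), y = +230 mm.
- riser_end (a point): Middle of the riser's +y end, on its top surface: 230 mm along the riser's y and 60 mm up from its origin. Axes as the riser's.
- clipboard: Loose clipboard flat on the riser, 0.2 kg: brown board 115 mm (its x) by 165 mm (its y), 5 mm thick; white pad 103 x 150 mm fixed on it, top at 9 mm. Steel clip 70 mm wide (x), 20 mm long, top at 22 mm, lies across the -y end, its back 3.5 mm inside that edge. Origin: centre of the underside. Its axes start within 0.2 rad of the riser's, its +x long side 15 to 45 mm from the rail.
- board_edge (a point): Middle of the clipboard's free short edge (+y end, opposite the clip), 82.5 mm from its centre, half-way up the 5 mm board: the edge that is to stick out. Axes as the clipboard's.
- ink_jar: Loose ink jar, 38 mm across and 45 mm tall, standing on the riser near the rail at the -y end, behind the clip. Origin: centre of its underside. Leave alone.
- phone: Loose black phone, 72 x 148 x 9 mm, flat on the desk between robot and riser. Origin: centre of its underside. Leave alone.
- pen_case: Loose white pen case, 60 x 130 x 22 mm, flat on the desk between robot and riser. Origin: centre of its underside. Leave alone.
- pen_mug: Loose white mug, 76 mm across and 90 mm tall, with pens reaching 150 mm, on the desk beyond the riser. Origin: centre of its underside. Leave alone.
Not all that is in view belongs to the job. Of the things like the clipboard, leave any that is black or orange; of the rest the smaller one is meant.

How it is judged (in metres and radians):
On the way, in this order (a step that is already met when the one before it is completed fails the run):
1. the clipboard's long side is pushed flush against the rail (x of clipboard in the frame of riser above 0.0325 m and angle between the x axis of clipboard and the x axis of riser, either way round below 0.07 rad and angle between clipboard's own z axis and vertical below 0.05 rad and z of clipboard in the frame of riser between 0.055 and 0.065 m), for 0.2 s.
2. the clipboard is pushed along the rail until about a third of it sticks out past the end (all of step 1 and y of board_edge in the frame of riser between 0.265 and 0.305 m), for 0.2 s.
At the end, for the whole second after the job is handed in: The clipboard lies still and flat on the riser, its long side against the rail (gap at its middle under 8 mm, up to 0.07 rad of yaw), its free edge 35 to 75 mm past the riser's end (a third of it is 55 mm) (all of step 2 and linear speed of clipboard below 0.02 m/s); the robot touches nothing.
It fails at once if the clipboard is lifted or tipped (z of clipboard in the frame of riser above 0.068 m or angle between clipboard's own z axis and vertical above 0.15 rad).
It fails at once if the ink jar is pushed aside or knocked over (distance of ink_jar from where it was at the start of the episode above 0.02 m or angle between ink_jar's own z axis and vertical above 0.3 rad).
It fails at once if the phone is pushed aside or knocked over (distance of phone from where it was at the start of the episode above 0.02 m or angle between phone's own z axis and vertical above 0.3 rad).
It fails at once if the pen case is pushed aside or knocked over (distance of pen_case from where it was at the start of the episode above 0.02 m or angle between pen_case's own z axis and vertical above 0.3 rad).
It fails at once if the pen mug is pushed aside or knocked over (distance of pen_mug from where it was at the start of the episode above 0.02 m or angle between pen_mug's own z axis and vertical above 0.3 rad).
It also fails if it takes over 58 s, if anything falls off the work surface, if the arm or the gripper's body presses on something with over 40 N, if the wrist force passes 120 N, or if a joint passes its speed limit or range.

## Working session

There is one attempt and no reset: what is moved stays moved. The work goes in short steps, Python scripts to look and compute and a shell command to move; the robot and the scene stay as the last step left them, time stands still between calls to the robot, and variables do not carry over. Pictures are saved under pics/ and viewed, at most 10 in all, crops included, and the job is handed in when it is done.

```bash
mkdir -p pics; ls
python3 - <<'E'
from cell import get_obs, optics, env, nets
import cv2
for c in ("top","side"):
    p,d=optics.read_camera(c); cv2.imwrite(f"pics/{c}0.png",p[:,:,::-1])
    for q in ("riser_end","riser","clipboard","board_edge","ink_jar"):
        print(c,q,[( [round(v,3) for v in r["point"]],round(r["confidence"],2)) for r in nets.place_of(q,c)][:4])
o=get_obs();print(o["time_s"],o["tool_pos"],o["tool_rot"])
E
```

```text
pics
top riser_end [([0.547, 0.252, 0.059], 0.93)]
top riser [([0.547, 0.252, 0.061], 0.32)]
top clipboard [([0.742, -0.375, 0.003], 0.77), ([0.412, 0.482, 0.0], 0.68), ([0.549, 0.056, 0.061], 0.65), ([0.794, 0.237, -0.002], 0.64)]
top board_edge [([0.544, 0.138, 0.063], 0.95), ([0.771, 0.16, 0.006], 0.92), ([0.853, -0.373, 0.002], 0.77), ([0.43, 0.588, 0.005], 0.58)]
top ink_jar [([0.601, -0.179, 0.061], 0.75)]
side riser_end [([0.544, 0.252, 0.059], 0.97)]
side riser [([0.546, 0.016, -0.0], 0.9)]
side clipboard [([0.414, 0.481, 0.003], 0.71), ([0.55, 0.054, 0.061], 0.63), ([0.738, -0.377, -0.002], 0.6), ([0.794, 0.236, 0.002], 0.59)]
side board_edge [([0.432, 0.586, 0.004], 0.9), ([0.767, 0.161, 0.001], 0.82), ([0.857, -0.373, 0.0], 0.65), ([0.325, 0.212, -0.003], 0.18)]
side ink_jar [([0.607, -0.18, 0.057], 0.74)]
0.6 [0.25839287 0.59647119 0.22258657] [1.79994435e+02 1.23272966e-03 1.56578789e+02]
```

View pics/top0.png

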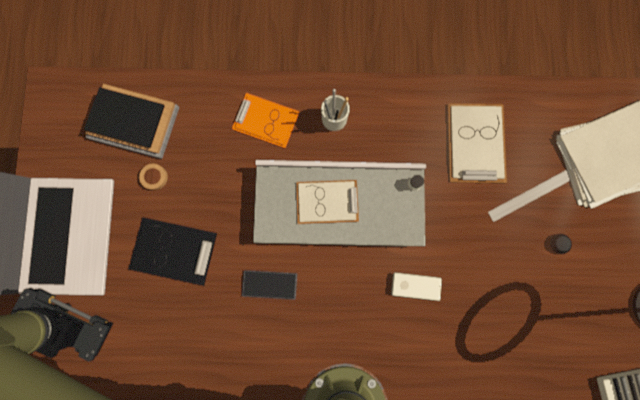

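View pics/side0.png

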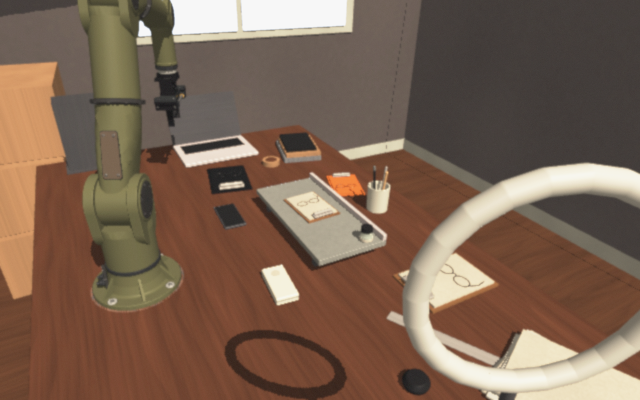

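The top view shows the brown clipboard on the riser at about (327,201), with its clip on the right (352,201) and the ink jar at (416,183). The other clipboards (orange, black and the larger brown one) are not on the riser. Next I'll measure the riser and board poses.

```bash
cat > h.py <<'E'
from cell import get_obs, optics, env, nets
import cv2, numpy as np
def rect(pts):
    (c,s,a)=cv2.minAreaRect(pts.astype(np.float32)*1000); return np.round(c,1),np.round(s,1),round(a,1)
def world(cam="top"):
    p,d=optics.read_camera(cam); i=optics.camera_info(cam)
    f=200/np.tan(np.radians(i["fovy"]/2)); v,u=np.mgrid[:400,:640]
    C=np.stack([(u-i["cx"])/f*d,(v-i["cy"])/f*d,d],-1)
    return p,d,(C-np.array(i["t"]))@np.array(i["R"])
def board(show=None):
    p,d,W=world()
    hsv=cv2.cvtColor(p,cv2.COLOR_RGB2HSV)
    top=(W[...,2]>.045)&(W[...,2]<.092)&(d>0)&(W[...,0]>.40)&(W[...,0]<.70)&(abs(W[...,1])<.40)
    m=top&(hsv[...,1]>50); m2=m.astype(np.uint8)
    n,l,s,_=cv2.connectedComponentsWithStats(m2)
    b=l==1+np.argmax(s[1:,4])
    hull=cv2.convexHull(W[b][:,:2].astype(np.float32)*1000)
    return p,W,top,b
E
python3 - <<'E'
from h import *
p,W,top,b=board()
print("board",rect(W[b][:,:2]),b.sum(),W[b][:,2].mean())
flat=(W[...,2]>.05)&(W[...,2]<.07)&top
print("riser",rect(W[flat][:,:2]))
rail=(W[...,2]>.072)&(W[...,2]<.09)&top&(W[...,0]>.61)
print("rail",rect(W[rail][:,:2]),rail.sum())
i=optics.camera_info("top");print(i["t"],np.round(i["R"],3).tolist())
q=p.copy();q[b]=[255,0,0];q[rail]=[0,255,0]
cv2.imwrite("pics/seg.png",cv2.resize(q[140:260,220:450,::-1],None,fx=3,fy=3,interpolation=0))
for c in ("top","side"):
  for n in ("board_edge","clipboard","riser_end","ink_jar"):
    print(c,n,[np.round(r["point"],4) for r in nets.place_of(n,c) if .4<r["point"][0]<.7 and r["point"][2]>.04])
E
```

```text
board (array([550.9,  55.1]), array([121. , 171.9]), 3.1) 2573 0.06895525959351737
riser (array([539.9,  21.1]), array([461.3, 209.5]), 89.8)
rail (array([633.9,  20.9]), array([457.3,  44.4]), 89.5) 842
[0.05263391 0.56291276 1.17977634] [[0.016, -1.0, 0.01], [-0.99, -0.017, -0.137], [0.137, -0.008, -0.991]]
top board_edge [array([0.5434, 0.1367, 0.0611])]
top clipboard [array([0.5517, 0.0584, 0.062 ])]
top riser_end [array([0.5471, 0.2516, 0.063 ])]
top ink_jar [array([ 0.6035, -0.1787,  0.0636])]
side board_edge []
side clipboard [array([0.5496, 0.0538, 0.0606])]
side riser_end [array([0.5441, 0.2515, 0.0587])]
side ink_jar [array([ 0.6066, -0.1801,  0.0572])]
```

View pics/seg.png

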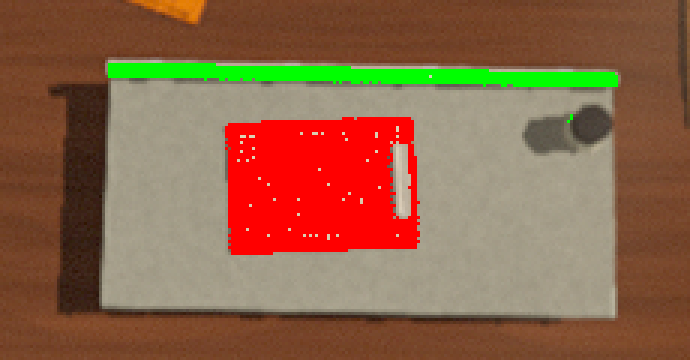

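The segmentation matches the picture:

| Item | Measurement |
|---|---|
| Board centre | about (0.551, 0.055) |
| Board yaw | about +3° |
| Riser origin | about (0.546, 0.021) |
| Riser yaw | about 0° |
| Rail inner face | x about 0.643 |

I'll now start moving to the near side of the board.

```bash
cat > to.py <<'E'
import sys,numpy as np
from scipy.spatial.transform import Rotation as R
from cell import get_obs
o=get_obs(); x=np.array([float(a) for a in sys.argv[1:4]])
A=R.from_euler("xyz",o["tool_rot"],degrees=True); B=R.from_euler("xyz",[180,0,float(sys.argv[4])],degrees=True)
print("t",np.round(A.inv().apply(x-o["tool_pos"])*1000,1),"w",np.round((A.inv()*B).as_rotvec(degrees=True),1),"at",np.round(o["tool_pos"],4),o["tool_rot"].round(1),"F",np.round(o["force"],1),round(o["time_s"],2))
E
python3 -m creep '[{"tx":-80,"ty":-81,"tz":0,"wz":-23.4,"gripper":-1},{"tx":-160,"ty":-163,"tz":0,"wz":-23.4,"gripper":-1},{"tx":-240,"ty":-245,"tz":0,"wz":-23.4,"gripper":-1},{"tx":-240,"ty":-245,"tz":0,"wz":-23.4,"gripper":-1},{"tx":-240,"ty":-245,"tz":0,"wz":-23.4,"gripper":-1}]' 20; python3 to.py .462 .065 .12 180
```

```text
t [-398.  -406.7  102.6] w [  0.    0.  -23.4] at [0.2584 0.5964 0.2226] [180.    0.  156.6] F [ 0.7 -0.8  0. ] 1.05validation failed for argument at $[0]...
```

```bash
python3 -m creep '[{"wx":0,"wy":0,"wz":-5,"tx":-28,"ty":-28,"tz":0,"gripper":-1},{"wx":0,"wy":0,"wz":-10,"tx":-56,"ty":-57,"tz":0,"gripper":-1},{"wx":0,"wy":0,"wz":-15,"tx":-84,"ty":-86,"tz":0,"gripper":-1},{"wx":0,"wy":0,"wz":-20,"tx":-112,"ty":-114,"tz":0,"gripper":-1},{"wx":0,"wy":0,"wz":-23.4,"tx":-140,"ty":-143,"tz":0,"gripper":-1}]' 20; python3 to.py .462 .065 .12 180
```

```text
time_s: 1.47
tool_pos: [0.3305, 0.4079, 0.2226]
tool_rot: [180.0, 0.0, -179.8]
force: [0.6, -0.3, 0.5]
grip_width: 0.0618
grasp_force: 0.0
t [-130.1 -343.4  102.5] w [0.  0.  0.2] at [0.3305 0.4079 0.2226] [ 180.     0.  -179.8] F [ 0.6 -0.3  0.5] 1.47
```

All seven keys are needed. From here the tool axes are: tx = −world x, ty = +world y, tz = down.

```bash
python3 -m creep '[{"wx":0,"wy":0,"wz":0,"tx":-130,"ty":-343,"tz":40,"gripper":-1},{"wx":0,"wy":0,"wz":0,"tx":-130,"ty":-343,"tz":40,"gripper":-1},{"wx":0,"wy":0,"wz":0,"tx":-130,"ty":-343,"tz":40,"gripper":-1},{"wx":0,"wy":0,"wz":0,"tx":-130,"ty":-343,"tz":40,"gripper":-1},{"wx":0,"wy":0,"wz":0,"tx":-130,"ty":-343,"tz":40,"gripper":-1}]' 20; python3 to.py .462 .065 .12 180
```

```text
time_s: 1.88
tool_pos: [0.4037, 0.214, 0.2002]
tool_rot: [179.9, 0.0, 180.0]
force: [0.9, -0.7, -0.7]
grip_width: 0.0284
grasp_force: 0.0
t [ -58.2 -149.    80.1] w [ 0.1  0.  -0. ] at [0.4037 0.214  0.2002] [179.9   0.  180. ] F [ 0.9 -0.7 -0.7] 1.88
```

```bash
python3 -m creep '[{"wx":0,"wy":0,"wz":0,"tx":-60,"ty":-149,"tz":80,"gripper":-1},{"wx":0,"wy":0,"wz":0,"tx":-60,"ty":-149,"tz":80,"gripper":-1},{"wx":0,"wy":0,"wz":0,"tx":-60,"ty":-149,"tz":80,"gripper":-1},{"wx":0,"wy":0,"wz":0,"tx":-60,"ty":-149,"tz":80,"gripper":-1},{"wx":0,"wy":0,"wz":0,"tx":-60,"ty":-149,"tz":80,"gripper":-1}]' 20; python3 -m creep '[{"wx":0,"wy":0,"wz":0,"tx":0,"ty":0,"tz":20,"gripper":-1},{"wx":0,"wy":0,"wz":0,"tx":0,"ty":0,"tz":40,"gripper":-1},{"wx":0,"wy":0,"wz":0,"tx":0,"ty":0,"tz":50,"gripper":-1},{"wx":0,"wy":0,"wz":0,"tx":0,"ty":0,"tz":52,"gripper":-1},{"wx":0,"wy":0,"wz":0,"tx":0,"ty":0,"tz":52,"gripper":-1}]' 20;python3 to.py .462 .065 .062 180
python3 - <<'E'
from h import *
p,W,top,b=board()
print("board",rect(W[b][:,:2]))
cv2.imwrite("pics/a.png",cv2.resize(p[140:260,220:450,::-1],None,fx=3,fy=3))
E
```

```text
time_s: 2.3
tool_pos: [0.4633, 0.0604, 0.118]
tool_rot: [-179.8, -0.1, 179.6]
force: [-0.1, -0.1, 0.2]
grip_width: 0.0016
grasp_force: 0.0
time_s: 2.72
tool_pos: [0.4629, 0.067, 0.0677]
tool_rot: [-180.0, -0.1, -180.0]
force: [0.3, -0.1, 0.5]
grip_width: 0.0003
grasp_force: 0.0
t [ 0.9 -2.   5.7] w [-0.  -0.1  0. ] at [0.4629 0.067  0.0677] [-1.8e+02 -1.0e-01 -1.8e+02] F [ 0.3 -0.1  0.5] 2.72
board (array([555.3,  55.2]), array([112.8, 171.4]), 3.1)
```

View pics/a.png

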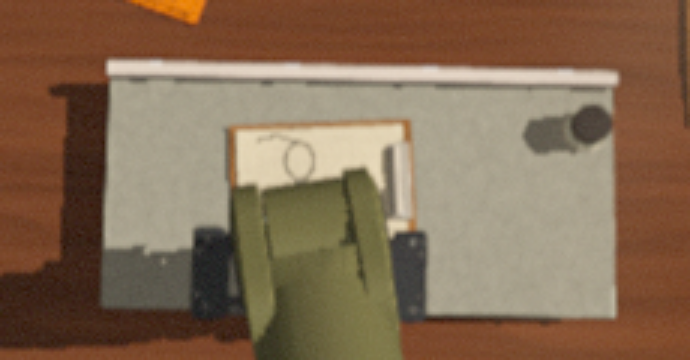

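The gripper stands on the near side of the board, and the board's far edge (row ~122) hasn't moved. I'll lower slowly and feel for the riser top.

```bash
python3 -m creep '[{"wx":0,"wy":0,"wz":0,"tx":0,"ty":0,"tz":2,"gripper":-1},{"wx":0,"wy":0,"wz":0,"tx":0,"ty":0,"tz":4,"gripper":-1},{"wx":0,"wy":0,"wz":0,"tx":0,"ty":0,"tz":5.5,"gripper":-1},{"wx":0,"wy":0,"wz":0,"tx":0,"ty":0,"tz":5.5,"gripper":-1}]' 20;python3 to.py .474 .062 .062 180
```

```text
time_s: 3.1
tool_pos: [0.4634, 0.067, 0.0626]
tool_rot: [180.0, 0.0, 180.0]
force: [0.1, 0.1, -0.4]
grip_width: 0.0004
grasp_force: 0.0
t [-10.6  -5.    0.6] w [ 0.  0. -0.] at [0.4634 0.067  0.0626] [180.   0. 180.] F [ 0.1  0.1 -0.4] 3.1
```

No contact at z = 0.0626, so the tip is level with the 5 mm board edge. Now pushing toward the rail.

```bash
python3 -m creep '[{"wx":0,"wy":0,"wz":0,"tx":-7,"ty":-2,"tz":0,"gripper":-1},{"wx":0,"wy":0,"wz":0,"tx":-14,"ty":-2,"tz":0,"gripper":-1},{"wx":0,"wy":0,"wz":0,"tx":-20,"ty":-2,"tz":0,"gripper":-1},{"wx":0,"wy":0,"wz":0,"tx":-25,"ty":-2,"tz":0,"gripper":-1},{"wx":0,"wy":0,"wz":0,"tx":-30,"ty":-2,"tz":0,"gripper":-1}]' 20
python3 -m creep '[{"wx":0,"wy":0,"wz":0,"tx":-4,"ty":0,"tz":0,"gripper":-1},{"wx":0,"wy":0,"wz":0,"tx":-8,"ty":0,"tz":0,"gripper":-1},{"wx":0,"wy":0,"wz":0,"tx":-12,"ty":0,"tz":0,"gripper":-1},{"wx":0,"wy":0,"wz":0,"tx":-12,"ty":0,"tz":0,"gripper":-1}]' 20
python3 - <<'E'
from h import *
p,W,top,b=board()
print("board",rect(W[b][:,:2]))
cv2.imwrite("pics/b.png",cv2.resize(p[140:260,220:450,::-1],None,fx=3,fy=3))
E
```

```text
time_s: 3.52
tool_pos: [0.4935, 0.065, 0.0624]
tool_rot: [-180.0, -0.1, 180.0]
force: [-2.0, 0.5, 1.7]
grip_width: 0.0006
grasp_force: 1.3
time_s: 3.85
tool_pos: [0.5065, 0.0648, 0.0625]
tool_rot: [-180.0, 0.1, 180.0]
force: [0.2, 0.1, 0.0]
grip_width: 0.0008
grasp_force: 0.0
board (array([599.4,  51.3]), array([172.8,  77.2]), 86.4)
```

View pics/b.png

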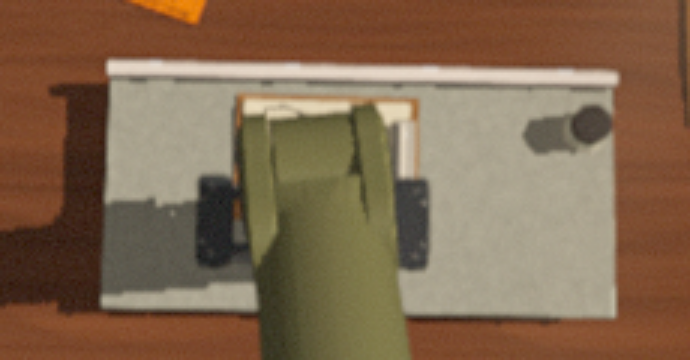

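The board moved back and has turned slightly the other way (about −3°), with roughly 13 mm of gap left (far edge row ~98, rail foot row ~78). I'll shift the contact 20 mm toward the clip and push on.

```bash
python3 -m creep '[{"wx":0,"wy":0,"wz":0,"tx":5,"ty":0,"tz":0,"gripper":-1},{"wx":0,"wy":0,"wz":0,"tx":5,"ty":-22,"tz":0,"gripper":-1},{"wx":0,"wy":0,"wz":0,"tx":0,"ty":-22,"tz":0,"gripper":-1},{"wx":0,"wy":0,"wz":0,"tx":-4,"ty":-22,"tz":0,"gripper":-1},{"wx":0,"wy":0,"wz":0,"tx":-7,"ty":-22,"tz":0,"gripper":-1}]' 20
python3 -m creep '[{"wx":0,"wy":0,"wz":0,"tx":-2,"ty":0,"tz":0,"gripper":-1},{"wx":0,"wy":0,"wz":0,"tx":-4,"ty":0,"tz":0,"gripper":-1},{"wx":0,"wy":0,"wz":0,"tx":-4,"ty":0,"tz":0,"gripper":-1}]' 20
```

```text
time_s: 4.32
tool_pos: [0.5123, 0.043, 0.0625]
tool_rot: [180.0, -0.0, 180.0]
force: [-1.3, -1.2, 0.3]
grip_width: 0.0006
grasp_force: 0.8
time_s: 4.57
tool_pos: [0.5165, 0.0434, 0.0624]
tool_rot: [180.0, -0.0, -180.0]
force: [-0.9, 0.2, -0.1]
grip_width: 0.0006
grasp_force: 0.6
```

```bash
python3 -m creep '[{"wx":0,"wy":0,"wz":0,"tx":-1.5,"ty":0,"tz":0,"gripper":-1},{"wx":0,"wy":0,"wz":0,"tx":-3,"ty":0,"tz":0,"gripper":-1},{"wx":0,"wy":0,"wz":0,"tx":-3,"ty":0,"tz":0,"gripper":-1}]' 20
python3 -m creep '[{"wx":0,"wy":0,"wz":0,"tx":-1.5,"ty":0,"tz":0,"gripper":-1},{"wx":0,"wy":0,"wz":0,"tx":-3,"ty":0,"tz":0,"gripper":-1},{"wx":0,"wy":0,"wz":0,"tx":-3,"ty":0,"tz":0,"gripper":-1}]' 20
python3 - <<'E'
from h import *
p,W,top,b=board()
print("board",rect(W[b][:,:2]))
cv2.imwrite("pics/c.png",cv2.resize(p[140:260,220:450,::-1],None,fx=3,fy=3))
E
```

```text
time_s: 4.82
tool_pos: [0.5194, 0.043, 0.0624]
tool_rot: [180.0, -0.0, 180.0]
force: [-1.9, 0.3, 1.4]
grip_width: 0.0004
grasp_force: 0.7
time_s: 5.07
tool_pos: [0.5197, 0.0431, 0.0621]
tool_rot: [180.0, -0.3, 180.0]
force: [-8.3, 0.3, 7.0]
grip_width: 0.0005
grasp_force: 4.4
board (array([603.8,  66. ]), array([ 82.1, 149.4]), 0.7)
```

View pics/c.png

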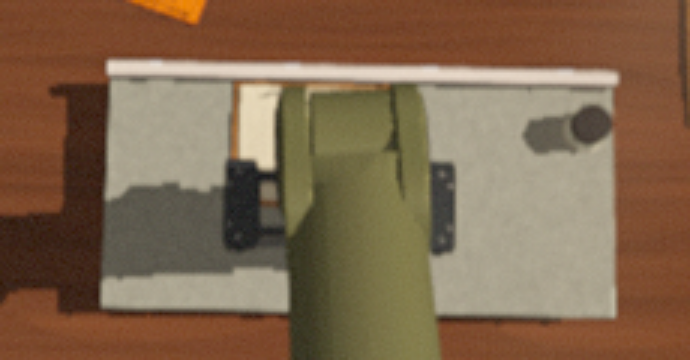

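The force rose to 8 N at x = 0.520, as predicted for flush, and the picture shows the board's far edge (row ~84) against the rail. Backing off, rising, and moving behind the clip end.

```bash
python3 -m creep '[{"wx":0,"wy":0,"wz":0,"tx":4,"ty":0,"tz":0,"gripper":-1},{"wx":0,"wy":0,"wz":0,"tx":12,"ty":0,"tz":0,"gripper":-1},{"wx":0,"wy":0,"wz":0,"tx":12,"ty":0,"tz":-30,"gripper":-1},{"wx":0,"wy":0,"wz":0,"tx":12,"ty":0,"tz":-60,"gripper":-1},{"wx":0,"wy":0,"wz":0,"tx":12,"ty":-30,"tz":-65,"gripper":-1}]' 20
python3 to.py .588 -.07 .125 180
```

```text
time_s: 5.53
tool_pos: [0.5137, 0.0192, 0.1322]
tool_rot: [179.7, 0.5, -179.5]
force: [2.4, 0.1, 0.9]
grip_width: 0.0004
grasp_force: 0.0
t [-73.5 -89.8   7.4] w [0.3 0.5 0.5] at [0.5137 0.0192 0.1322] [ 179.7    0.5 -179.5] F [2.4 0.1 0.9] 5.53
```

```bash
python3 -m creep '[{"wx":0,"wy":0,"wz":0,"tx":-25,"ty":-30,"tz":0,"gripper":-1},{"wx":0,"wy":0,"wz":0,"tx":-50,"ty":-60,"tz":0,"gripper":-1},{"wx":0,"wy":0,"wz":0,"tx":-74,"ty":-89,"tz":0,"gripper":-1},{"wx":0,"wy":0,"wz":0,"tx":-74,"ty":-89,"tz":5,"gripper":-1},{"wx":0,"wy":0,"wz":0,"tx":-74,"ty":-89,"tz":5,"gripper":-1}]' 20
python3 to.py .588 -.07 .062 180
python3 - <<'E'
from h import *
p,W,top,b=board()
print("board",rect(W[b][:,:2]))
cv2.imwrite("pics/d.png",cv2.resize(p[140:260,220:450,::-1],None,fx=3,fy=3))
for n in ("board_edge","ink_jar"): print(n,[np.round(r["point"],4) for r in nets.place_of(n,"top")])
E
```

```text
time_s: 5.95
tool_pos: [0.5844, -0.0787, 0.1216]
tool_rot: [-179.9, -0.0, 179.7]
force: [-1.2, 0.8, 1.0]
grip_width: 0.0002
grasp_force: 0.0
t [-3.5  8.9 59.6] w [-0.1 -0.  -0.3] at [ 0.5844 -0.0787  0.1216] [-179.9   -0.   179.7] F [-1.2  0.8  1. ] 5.95
board (array([586.1,  54.2]), array([171.7, 117.1]), 89.8)
board_edge [array([0.7688, 0.1622, 0.0089]), array([0.5855, 0.1377, 0.063 ]), array([ 0.8548, -0.3713,  0.0026]), array([0.4327, 0.5914, 0.0058])]
ink_jar []
```

View pics/d.png

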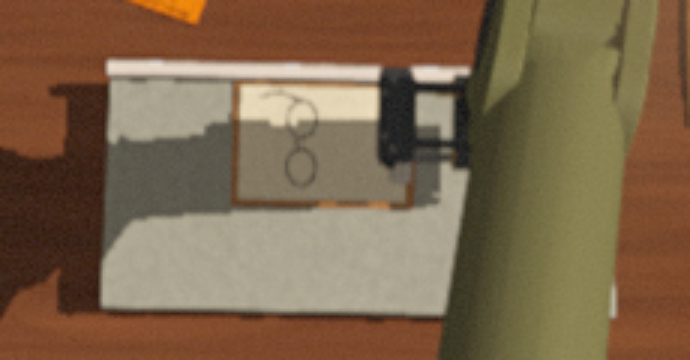

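The board lies flush: centre about (0.586, 0.054), yaw −0.2°. Lowering behind the clip end; the finger is clear of both the board edge and the jar.

```bash
python3 -m creep '[{"wx":0,"wy":0,"wz":0,"tx":-2,"ty":5,"tz":25,"gripper":-1},{"wx":0,"wy":0,"wz":0,"tx":-2,"ty":5,"tz":50,"gripper":-1},{"wx":0,"wy":0,"wz":0,"tx":-2,"ty":5,"tz":56,"gripper":-1},{"wx":0,"wy":0,"wz":0,"tx":-2,"ty":5,"tz":59,"gripper":-1},{"wx":0,"wy":0,"wz":0,"tx":-2,"ty":5,"tz":59,"gripper":-1}]' 20
python3 to.py .588 .125 .0622 180
```

```text
time_s: 6.52
tool_pos: [0.586, -0.0704, 0.0637]
tool_rot: [180.0, -0.0, -180.0]
force: [0.6, 0.1, -0.0]
grip_width: 0.0004
grasp_force: 0.0
t [ -2.2 195.4   1.5] w [ 0. -0.  0.] at [ 0.586  -0.0704  0.0637] [ 180.   -0. -180.] F [ 0.6  0.1 -0. ] 6.52
```

```bash
python3 -m creep '[{"wx":0,"wy":0,"wz":0,"tx":0,"ty":8,"tz":1.2,"gripper":-1},{"wx":0,"wy":0,"wz":0,"tx":0,"ty":16,"tz":1.2,"gripper":-1},{"wx":0,"wy":0,"wz":0,"tx":0,"ty":24,"tz":1.2,"gripper":-1},{"wx":0,"wy":0,"wz":0,"tx":0,"ty":30,"tz":1.2,"gripper":-1},{"wx":0,"wy":0,"wz":0,"tx":0,"ty":36,"tz":1.2,"gripper":-1}]' 20
python3 -m creep '[{"wx":0,"wy":0,"wz":0,"tx":0,"ty":7,"tz":0,"gripper":-1},{"wx":0,"wy":0,"wz":0,"tx":0,"ty":14,"tz":0,"gripper":-1},{"wx":0,"wy":0,"wz":0,"tx":0,"ty":21,"tz":0,"gripper":-1},{"wx":0,"wy":0,"wz":0,"tx":0,"ty":28,"tz":0,"gripper":-1},{"wx":0,"wy":0,"wz":0,"tx":0,"ty":35,"tz":0,"gripper":-1}]' 20
python3 - <<'E'
from h import *
p,W,top,b=board()
print("board",rect(W[b][:,:2]))
E
```

```text
time_s: 6.93
tool_pos: [0.5867, -0.034, 0.0628]
tool_rot: [180.0, 0.1, -180.0]
force: [-0.7, -2.4, 0.5]
grip_width: 0.0008
grasp_force: 1.1
time_s: 7.35
tool_pos: [0.5864, 0.0003, 0.0624]
tool_rot: [-180.0, 0.0, 180.0]
force: [0.7, -1.9, 1.2]
grip_width: 0.0006
grasp_force: 1.1
board (array([585.8, 107.3]), array([137.1, 117.3]), 89.6)
```

Still flush (x 0.586, yaw −0.4°), with the free edge at y about 0.173. Continuing.

```bash
python3 -m creep '[{"wx":0,"wy":0,"wz":0,"tx":0,"ty":7,"tz":0,"gripper":-1},{"wx":0,"wy":0,"wz":0,"tx":0,"ty":14,"tz":0,"gripper":-1},{"wx":0,"wy":0,"wz":0,"tx":0,"ty":21,"tz":0,"gripper":-1},{"wx":0,"wy":0,"wz":0,"tx":0,"ty":28,"tz":0,"gripper":-1},{"wx":0,"wy":0,"wz":0,"tx":0,"ty":35,"tz":0,"gripper":-1}]' 20
python3 -m creep '[{"wx":0,"wy":0,"wz":0,"tx":0,"ty":7,"tz":0,"gripper":-1},{"wx":0,"wy":0,"wz":0,"tx":0,"ty":14,"tz":0,"gripper":-1},{"wx":0,"wy":0,"wz":0,"tx":0,"ty":21,"tz":0,"gripper":-1},{"wx":0,"wy":0,"wz":0,"tx":0,"ty":28,"tz":0,"gripper":-1},{"wx":0,"wy":0,"wz":0,"tx":0,"ty":35,"tz":0,"gripper":-1}]' 20
python3 -m creep '[{"wx":0,"wy":0,"wz":0,"tx":0,"ty":7,"tz":0,"gripper":-1},{"wx":0,"wy":0,"wz":0,"tx":0,"ty":14,"tz":0,"gripper":-1},{"wx":0,"wy":0,"wz":0,"tx":0,"ty":21,"tz":0,"gripper":-1},{"wx":0,"wy":0,"wz":0,"tx":0,"ty":28,"tz":0,"gripper":-1},{"wx":0,"wy":0,"wz":0,"tx":0,"ty":35,"tz":0,"gripper":-1}]' 20
python3 - <<'E'
from h import *
p,W,top,b=board()
print("board",rect(W[b][:,:2]))
cv2.imwrite("pics/e.png",cv2.resize(p[140:260,220:450,::-1],None,fx=3,fy=3))
for n in ("board_edge","riser_end"): print(n,[np.round(r["point"],4) for r in nets.place_of(n,"top")][:3])
E
```

```text
time_s: 7.82
tool_pos: [0.5861, 0.0358, 0.0622]
tool_rot: [180.0, -0.0, 180.0]
force: [0.7, -1.5, 0.9]
grip_width: 0.0002
grasp_force: 0.8
time_s: 8.23
tool_pos: [0.5862, 0.0707, 0.0622]
tool_rot: [180.0, -0.0, 180.0]
force: [-0.4, -1.2, -0.1]
grip_width: 0.0005
grasp_force: 0.6
time_s: 8.65
tool_pos: [0.5862, 0.1056, 0.0622]
tool_rot: [180.0, -0.0, 180.0]
force: [0.9, -0.0, -1.3]
grip_width: 0.0003
grasp_force: 0.5
board (array([585.9, 227.7]), array([118.9, 103.2]), 0.2)
board_edge [array([ 0.854 , -0.3754,  0.0045]), array([0.4306, 0.5904, 0.0028]), array([0.7708, 0.1604, 0.006 ])]
riser_end [array([0.5424, 0.2496, 0.0599])]
```

View pics/e.png

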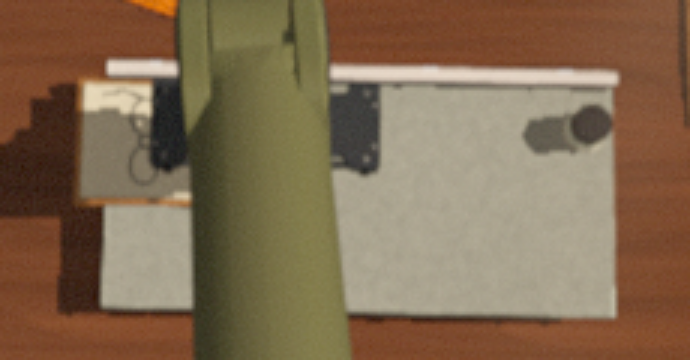

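The free edge now overhangs by about 26 mm (edge column ~78, riser end ~106) and is still flush. I'll push another 28 mm, then withdraw.

```bash
python3 -m creep '[{"wx":0,"wy":0,"wz":0,"tx":0,"ty":7,"tz":0,"gripper":-1},{"wx":0,"wy":0,"wz":0,"tx":0,"ty":14,"tz":0,"gripper":-1},{"wx":0,"wy":0,"wz":0,"tx":0,"ty":21,"tz":0,"gripper":-1},{"wx":0,"wy":0,"wz":0,"tx":0,"ty":25,"tz":0,"gripper":-1},{"wx":0,"wy":0,"wz":0,"tx":0,"ty":28,"tz":0,"gripper":-1}]' 20
python3 -m creep '[{"wx":0,"wy":0,"wz":0,"tx":0,"ty":0,"tz":0,"gripper":-1},{"wx":0,"wy":0,"wz":0,"tx":0,"ty":-5,"tz":0,"gripper":-1},{"wx":0,"wy":0,"wz":0,"tx":0,"ty":-20,"tz":0,"gripper":-1},{"wx":0,"wy":0,"wz":0,"tx":0,"ty":-30,"tz":-25,"gripper":-1},{"wx":0,"wy":0,"wz":0,"tx":0,"ty":-60,"tz":-50,"gripper":-1}]' 20
python3 -m creep '[{"wx":0,"wy":0,"wz":0,"tx":20,"ty":-35,"tz":-20,"gripper":-1},{"wx":0,"wy":0,"wz":0,"tx":40,"ty":-60,"tz":-40,"gripper":-1},{"wx":0,"wy":0,"wz":0,"tx":50,"ty":-80,"tz":-60,"gripper":-1},{"wx":0,"wy":0,"wz":0,"tx":50,"ty":-80,"tz":-60,"gripper":-1},{"wx":0,"wy":0,"wz":0,"tx":50,"ty":-80,"tz":-60,"gripper":-1}]' 20
python3 - <<'E'
from h import *
p,W,top,b=board()
print("board",rect(W[b][:,:2]))
cv2.imwrite("pics/f.png",cv2.resize(p[140:260,220:450,::-1],None,fx=3,fy=3))
for n in ("clipboard","board_edge","riser_end"): print(n,[np.round(r["point"],4) for c in("top","side") for r in nets.place_of(n,c) if .5<r["point"][0]<.65])
E
```

```text
time_s: 9.22
tool_pos: [0.5863, 0.1337, 0.0623]
tool_rot: [180.0, 0.0, -180.0]
force: [0.2, -2.6, 0.9]
grip_width: 0.0002
grasp_force: 0.8
time_s: 9.63
tool_pos: [0.5846, 0.0765, 0.1111]
tool_rot: [179.9, -0.2, -179.7]
force: [-0.4, 0.6, 0.6]
grip_width: 0.0007
grasp_force: 0.0
time_s: 10.05
tool_pos: [0.5368, -0.0087, 0.1739]
tool_rot: [179.9, 0.2, 179.8]
force: [-0.8, 0.5, -0.7]
grip_width: 0.0005
grasp_force: 0.0
board (array([585.2, 223.9]), array([167.6, 120.1]), 89.7)
clipboard [array([0.5884, 0.2249, 0.0626]), array([0.5496, 0.0538, 0.0606])]
board_edge [array([0.5841, 0.3083, 0.0625])]
riser_end [array([ 0.6017, -0.1781,  0.0627]), array([0.5491, 0.2535, 0.0573]), array([0.5441, 0.2515, 0.0587])]
```

View pics/f.png

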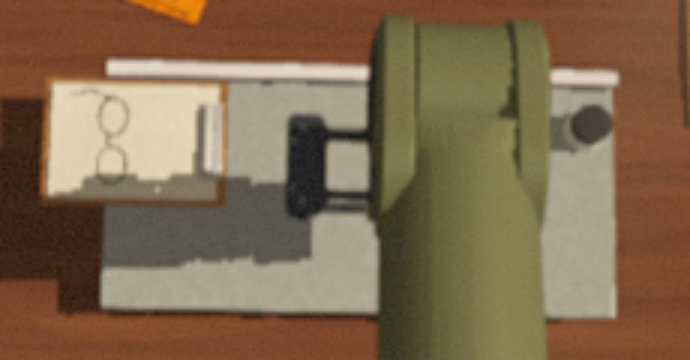

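The board is flush with the rail (yaw under 1°), its edge is at y about 0.306 (about 55 mm past the riser end), and the arm is clear. Handing in.

```bash
python3 -c "
from cell import env
print(env.sign_off())"
```

```text
the job is handed in; nothing more can be done
None
```

I pushed the clipboard flush against the rail and then along it, clip end trailing, until its free edge stuck out about 55 mm past the riser's end; the job is handed in, but no verdict was returned.

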